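Clamp a copper beaker in a ratchet clamp for engraving

ROBOT

A 7-joint arm with a two-finger parallel gripper is mounted at the origin on the work surface. World frame = base frame: x ahead of the robot, y to its left, z up, the work surface at z = 0. Lengths are in m, angles in rad, forces in N, time in s.
With the tool pointing down it reaches from about 0.425 to 0.875 m from the base axis. Payload 4.7 kg.
Tool frame: the origin (TCP) lies at the very end of the fingers, on their centre line; the grasp point (between the pads) lies 19 mm behind it; z points along the fingers, y is the line along which they close (so a half turn about z gives the same grasp; the last joint's range is limited). The gripper opens to 87 mm and grips with 3 to 60 N. Pads are 19 mm wide; open, the fingers measure 117 mm over their backs; the gripper's body (75 mm by 190 mm) begins 51 mm behind the grasp point.
Start: joints at [-1.303, 0.321, -0.07, 1.45, 0.023, 1.371, -0.057], TCP at [0.163, 0.629, 0.223] pointing down, gripper open.
Joint ranges: [-2.86, 2.86], [-0.3, 2.09], [-1.38, 1.24], [0.06, 2.45], [-1.56, 4.7], [0.09, 2.05], [-2.69, 2.69]. Speed limits (rad/s): [2.57, 2.57, 3.14, 3.14, 3.14, 3.14, 3.14].

INTERFACE

Orientations are given as a rotation vector (axis times angle).
In Python, from bench import ctrl gives the robot as it stands.
- The arm moves only by the shell command python3 -m jog 'ROWS' [FORCE]. ROWS is JSON, a list that holds one entry, the list of rows, each a list of 7 numbers: the shift along the tool's x, y, z in mm, then the turn, a rotation vector about the tool's x, y, z in degrees, then the finger opening in mm, from 0 to 87. A call has 1 to 10 rows; each row is the pose to reach, as a shift and turn from the pose commanded when the call began, along the tool's axes at that moment; what a row does not reach only later rows make up. A row lasts 1/10 s, in which the tool goes at most 50 mm and 8.59 degrees, less where a joint would pass 70% of its speed; a pose out of reach is approached as far as the arm can. A call with a gripper value outside its range is refused whole. The fingers move at their own pace and stop on an object; FORCE is the grip in N (left out, the last holds). Time passes only in rows, so rows that repeat a pose let the fingers close. It gives the time, the measured TCP pose, the force, the opening and the grip force at its end, in the units of the state.
- ctrl.get_state(): the state, without advancing time (a new reading comes with each control period).
- ctrl.get_image(name): name is "scene" or "side" or "wrist"; returns a dict with "image" (384x512x3 uint8, red, green, blue), "depth" (384x512 float32, m along the optical axis (not along the pixel's ray), 0 where there is no reading), "fov_y" (degrees; the focal length in pixels is half the picture's height over the tangent of half this angle, whatever the lens; pixels are square), "cx", "cy" (the principal point, pixels), "rvec" (rotation vector, rad) and "tvec" (3), from world to camera coordinates, as OpenCV has them. Camera axes: x right, y down, z forward; pixel columns grow to the right and rows downward; lengths in m; the calibration is good to about 2 mm. A picture is of the moment at which its call begins.
- ctrl.close_job(): hands the job in; it is judged then, once.
The state is a dict: "time": time; "joint_positions": joint angles; "qd": joint speeds; "joint_torque": joint torques, N m; "position": TCP position; "tool_rot": TCP orientation; "ft_force": force on the tool from outside, world axes, zero at the start; "torque": the same for the moment, N m; "grip_width": opening from 0.0 (shut) to 1.0 (fully open); "grip_force": force on a finger pad.
Only numpy, scipy, OpenCV 4.12 (cv2) and the standard library are available. Lean on these libraries where they do the work, as an engineer would, in place of code of your own. Each camera call takes 0.05 s, during which the arm holds its last target. There are 200 camera calls.

TASK

Stand the copper beaker upright on the steel bed of the green ratchet clamp, between the jaw pad and the stop foot, and let go of it. Then turn the red knob clockwise, tooth by tooth, until the pawl has caught at the first tooth where the jaw holds the beaker firmly against the stop (about 5 to 14 N), and no further: the thin copper dents if it is squeezed harder. Leave it clamped, with the hand clear and the other things on the bench where they are.

Things in the scene. Friction and masses are not known exactly. Their poses are not given: they have to be found in the camera images.
- beaker: thin-walled copper beaker, straight round cylinder, 56 mm across, 70 mm tall, open at the top, 0.15 to 0.3 kg; origin at the centre of its underside, z up along it. It starts upright on the bench.
- clamp: green ratchet clamp, bolted to the bench, 135 mm by 350 mm footprint, 18 mm thick base plate; origin on the bench on its long centre line, z up, its own y along its length from the knob end to the stop end. The yaw of the clamp differs from run to run.
- bed (a point): point on top of the clamp's steel bed, 30 mm above the bench, where the beaker fits at any setting of pad and stop; 75 mm from the clamp's origin along clamp y, axes as the clamp's. The bed is 85 mm wide along x and reaches from 34 mm before to 62 mm past this point along y. Jaw pad and stop foot, flat rubber faces 50 mm wide, 37 to 69 mm above the bench, face each other across it along y.
- knob_grip (a point): point on the vertical axis of the red knob, 68 mm above the bench, 145 mm from the bed point along clamp -y; it turns with the knob. The grip bar lies along this point's x: 46 mm long, 13 mm thick, from 47 to 83 mm above the bench. The ratchet wheel (79 mm across) lies under it, top 45 mm above the bench; the pawl beside the wheel is no higher than 48 mm.
- ratchet (a joint): angle of knob and ratchet wheel in rad: 0 at the start (jaw open), grows clockwise seen from above, end at 3.0. 20 saw teeth, 0.314 rad apart: the pawl catches at 0, 0.314, 0.628, 0.942 and so on (to 0.03); turn about 0.1 past to be sure of the click. The wheel cannot go back past a caught tooth; when the knob is let go under load it backs up onto that tooth.
- jaw: dark steel jaw carriage; moves along clamp y 22 mm per rad of the knob. Its sprung pad's face starts 32 to 40 mm from the bed point (screw-set, not measured). The springs give 1.2 N per mm: once the beaker is pinched each further tooth (6.9 mm) adds 8 N of hold; each newton takes 0.022 N m at the knob. Pushing the loose beaker along takes under 4 N. Origin at the clamp's origin when open.
- hammer: small hammer, 220 mm long, lying on the bench beyond the clamp, a bystander; origin in its handle
- jar: white plastic jar with a red lid, 60 mm across, 85 mm tall, a bystander; origin at its underside
- bowl: shallow copper bowl, 90 mm across, 35 mm tall, a bystander; origin at its underside
- stop_post (a point): fixed green post behind the stop foot, point on its bed-side face 53 mm above the bench, 77 mm from the bed point along clamp y. The foot's rubber face is 59 mm from the bed point when screwed right back, but it is screwed out towards the bed by 0 to 24 mm: this is fixed, differs from run to run and is not measured.
- pawl_pin (a point): top of the steel pin, 48 mm above the bench, of the brass sprung pawl beside the wheel. The pawl and bearing drag on the knob with up to about 0.08 N m just before each click and 0.01 to 0.03 N m just after it; leave the pawl itself alone, it works by its spring.
Things that resemble listed ones, but are neither listed nor needed, are in the scene too. What is shaped like the beaker but blue or yellow is not meant.

How it is judged:
On the way, in this order (a step that is already met when the one before it is completed fails the run):
1. the beaker stands upright on the clamp's bed, let go, not yet pinched (x of beaker in the frame of bed between -0.015 and 0.015 m and y of beaker in the frame of bed between -0.016 and 0.034 m and z of beaker in the frame of bed between -0.004 and 0.004 m and angle between beaker's own z axis and vertical below 0.1 rad and contact force between the fingers and beaker below 0.1 N), for 0.2 s.
2. the jaw presses the beaker against the stop with more than 4 N (contact force between jaw and beaker above 4 N), for 0.2 s.
At the end, for the whole second after the job is handed in: With the knob let go and the ratchet holding at rest, the jaw pad presses the beaker against the stop with 4 to 16 N, and the beaker stands upright (within 0.1 rad) on the bed, within 18 mm of the bed's long centre line (contact force between jaw and beaker between 4 and 16 N and x of beaker in the frame of bed between -0.018 and 0.018 m and z of beaker in the frame of bed between -0.004 and 0.004 m and angle between beaker's own z axis and vertical below 0.1 rad and linear speed of beaker below 0.02 m/s and velocity of joint ratchet between -0.1 and 0.1 rad/s); the robot touches nothing.
It fails at once if the jaw squeezes the beaker with more than 20 N, and dents it (contact force between jaw and beaker above 20 N).
It fails at once if the beaker is tipped over (angle between beaker's own z axis and vertical above 0.6 rad).
It fails at once if the hammer, the jar or the bowl is pushed more than 30 mm (distance of any of hammer, jar, bowl from where it was at the start of the episode above 0.03 m).
It also fails if it takes over 72 s, if anything falls off the work surface, if the arm or the gripper's body presses on something with over 40 N, if the wrist force passes 120 N, or if a joint passes its speed limit or range.

## Working session

There is one attempt and no reset: what is moved stays moved. The work goes in short steps, Python scripts to look and compute and a shell command to move; the robot and the scene stay as the last step left them, time stands still between calls to the robot, and variables do not carry over. Pictures are saved under pics/ and viewed, at most 10 in all, crops included, and the job is handed in when it is done.

```bash
ls; mkdir -p pics
cat > h.py <<'E'
import numpy as np, cv2
from bench import ctrl
from scipy.spatial.transform import Rotation as R
def cam(n):
    d=ctrl.get_image(n); h=d["image"].shape[0]
    f=h/2/np.tan(np.radians(d["fov_y"])/2)
    d["f"]=f; d["R"]=R.from_rotvec(d["rvec"]).as_matrix(); d["t"]=np.array(d["tvec"]); return d
def pts(d):
    v,u=np.mgrid[:384,:512]; z=d["depth"]
    c=np.stack([(u-d["cx"])/d["f"]*z,(v-d["cy"])/d["f"]*z,z],-1)
    return (c-d["t"])@d["R"]   # world; invalid where z==0
def ray(d,u,v,h):
    r=d["R"].T@np.array([(u-d["cx"])/d["f"],(v-d["cy"])/d["f"],1]); o=-d["R"].T@d["t"]
    return o+r*(h-o[2])/r[2]
def save(d,p,s=1): cv2.imwrite(p,cv2.resize(d["image"][:,:,::-1],None,fx=s,fy=s))
E
python3 - <<'E'
from h import *
a=cam("scene");b=cam("side")
cv2.imwrite("pics/a.png",np.vstack([a["image"],b["image"]])[:,:,::-1][:, :] if 0 else cv2.resize(a["image"],(800,600))[:,:,::-1])
cv2.imwrite("pics/b.png",cv2.resize(b["image"],(800,600))[:,:,::-1])
for d in(a,b): print(d["f"],d["cx"],d["cy"],-d["R"].T@d["t"])
print(ctrl.get_state())
E
```

```text
pics
413.9675025858189 255.31716403256803 189.96955004172003 [ 1.25959222 -0.14659508  1.01107779]
451.56269219459364 257.187083963482 193.48017093029975 [ 0.45325067 -1.1419495   0.83646819]
{'time': 0.1, 'joint_positions': array([-1.30287204,  0.32173536, -0.07008586,  1.45155818,  0.02261807,
        1.37079145, -0.05693675]), 'qd': array([ 3.55774517e-04, -3.77774436e-04, -4.00250056e-05, -2.70581656e-03,
       -2.83241045e-04, -1.70736575e-03, -7.59955385e-04]), 'joint_torque': array([ 2.75221475e-05, -4.92570412e+01, -4.05616164e-01, -3.13398921e+01,
       -6.42000418e-02,  3.93367920e-02,  6.30816180e-05]), 'position': array([0.16314817, 0.62868076, 0.22157707]), 'tool_rot': array([-3.97629678e-01, -3.11621954e+00,  2.67388575e-03]), 'ft_force': array([-0.38337877,  0.25208882,  0.12919995]), 'torque': array([ 0.05367549,  0.00367258, -0.06142441]), 'grip_force': 0.0, 'grip_width': 1.0009854676709249}
```

View pics/a.png

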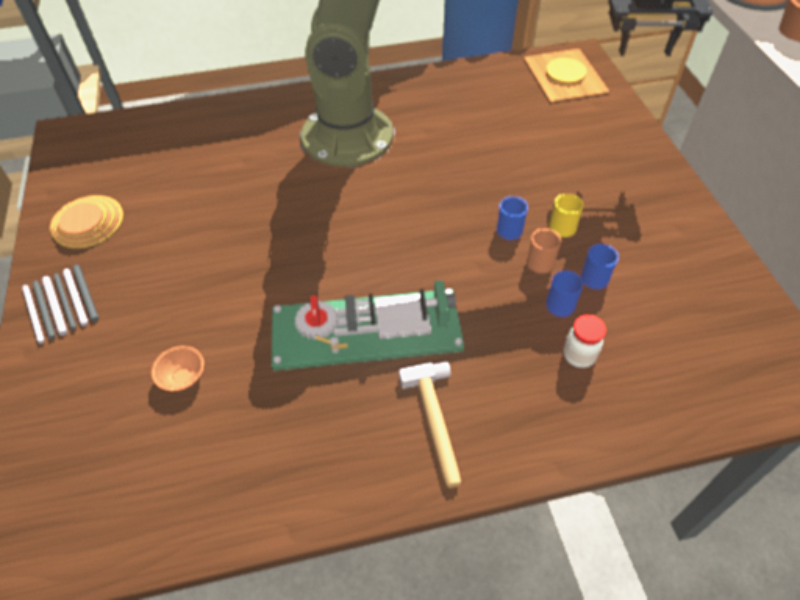

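View pics/b.png

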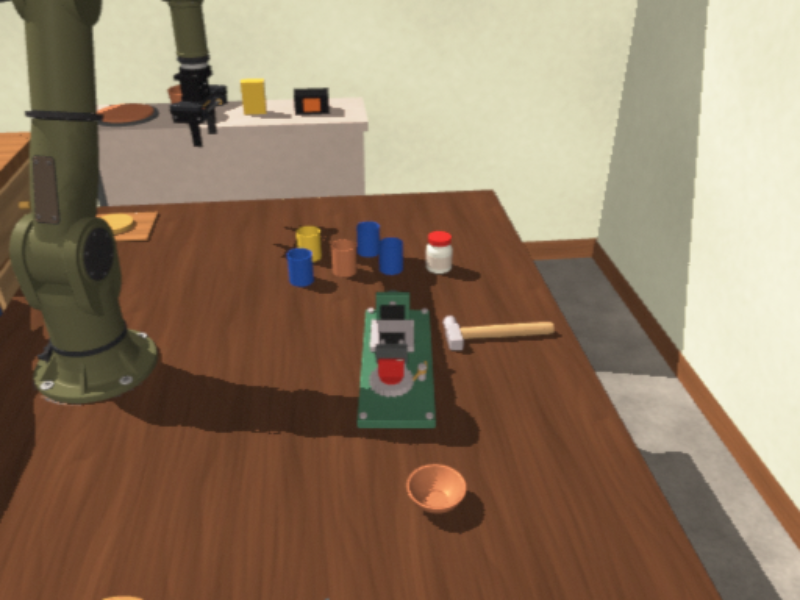

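Scene: the only copper-coloured cup is at (544,250) in the 800-px view, with blue cups at (512,218), (600,266) and (565,293) and a yellow one at (567,215). The copper shape at (178,370) is the shallow bowl. The cup at (544,250) fits the beaker by colour and straight wall. The clamp has its knob at (316,318) and its post at (440,300). Next I'll measure and take a confirming crop.

Run:
```python
from h import *
T=[]
for n in("scene","side"):
    d=cam(n);P=pts(d);hsv=cv2.cvtColor(d["image"],cv2.COLOR_RGB2HSV);ok=d["depth"]>0
    H,S,V=[hsv[...,i].astype(int) for i in range(3)]
    inb=ok&(P[...,0]>.2)&(P[...,0]<.95)&(abs(P[...,1])<.6)
    def rep(name,m,lo,hi):
        m=m&inb&(P[...,2]>lo)&(P[...,2]<hi)
        k,l,st,c=cv2.connectedComponentsWithStats(m.astype(np.uint8))
        for i in range(1,k):
            if st[i,4]<25: continue
            q=P[l==i]; (cx,cy),r=cv2.minEnclosingCircle(q[:,:2].astype(np.float32))
            print(n,name,c[i].round(),st[i,4],"circ",round(cx,4),round(cy,4),"r",round(r,4),"z",np.percentile(q[:,2],[2,98]).round(3))
    rep("copper",(H<12)&(S>110)&(V>110),.03,.09)
    rep("copperrim",(H<14)&(S>80)&(V>80),.060,.08)
    rep("blue",(H>105)&(H<130)&(S>120),.055,.09)
    rep("yellow",(H>24)&(H<34)&(S>120),.055,.09)
    rep("redknob",((H<4)|(H>175))&(S>180),.05,.095)
    g=inb&(H>60)&(H<95)&(S>70)&(P[...,2]<.024)&(P[...,2]>.01)
    rc=cv2.minAreaRect(P[g][:,:2].astype(np.float32));print(n,"green",rc,g.sum())
    kn=((H<4)|(H>175))&(S>180)&inb&(P[...,2]>.076)&(P[...,2]<.095)
    if kn.sum()>3:
      print("knob top",cv2.minAreaRect(P[kn][:,:2].astype(np.float32)),kn.sum())
    if n=="scene":
        T.append(cv2.resize(d["image"][100:250,150:420],(800,444),interpolation=cv2.INTER_CUBIC))
cv2.imwrite("pics/c.png",T[0][:,:,::-1])
```

```text
scene copper [348. 157.] 313 circ 0.4906 0.3121 r 0.0307 z [0.031 0.071]
scene copper [202. 201.] 165 circ 0.5553 -0.1545 r 0.0224 z [0.044 0.086]
scene copper [377. 210.] 302 circ 0.7139 0.3039 r 0.0286 z [0.073 0.088]
scene copperrim [348. 154.] 102 circ 0.4905 0.3109 r 0.0298 z [0.06  0.072]
scene copperrim [374. 217.] 45 circ 0.7219 0.2986 r 0.0242 z [0.064 0.079]
scene blue [329. 129.] 38 circ 0.3796 0.2847 r 0.0245 z [0.056 0.066]
scene blue [327. 137.] 61 circ 0.399 0.2749 r 0.0254 z [0.056 0.072]
scene blue [386. 159.] 48 circ 0.5468 0.4049 r 0.0251 z [0.056 0.067]
scene blue [383. 169.] 74 circ 0.5632 0.3951 r 0.025 z [0.055 0.072]
scene blue [365. 177.] 52 circ 0.5928 0.3169 r 0.0243 z [0.055 0.069]
scene blue [361. 187.] 69 circ 0.6141 0.3027 r 0.0241 z [0.056 0.071]
scene yellow [361. 134.] 27 circ 0.4194 0.3819 r 0.0236 z [0.062 0.071]
scene redknob [201. 194.] 29 circ 0.5534 -0.1502 r 0.0191 z [0.054 0.086]
scene redknob [202. 204.] 31 circ 0.5676 -0.1539 r 0.011 z [0.05  0.081]
scene redknob [374. 216.] 26 circ 0.7267 0.2938 r 0.0209 z [0.074 0.084]
scene green ((0.576
[... 624 characters left out ...]
0.2987 r 0.027 z [0.066 0.08 ]
side copperrim [250. 235.] 103 circ 0.5517 -0.1557 r 0.023 z [0.061 0.08 ]
side blue [235. 146.] 93 circ 0.5546 0.3997 r 0.0349 z [0.055 0.071]
side blue [250. 157.] 102 circ 0.5991 0.3092 r 0.0344 z [0.055 0.071]
side blue [191. 164.] 108 circ 0.391 0.2803 r 0.033 z [0.056 0.071]
side redknob [281. 152.] 107 circ 0.714 0.2996 r 0.0283 z [0.072 0.088]
side redknob [250. 235.] 160 circ 0.5501 -0.1586 r 0.0209 z [0.052 0.085]
side green ((0.5708485841751099, -0.07201182842254639), (0.34630337357521057, 0.13152417540550232), 83.45682525634766) 1619
knob top ((0.6328264474868774, 0.0794605016708374), (0.5225699543952942, 0.04713926464319229), 69.99971771240234) 148
```

View pics/c.png

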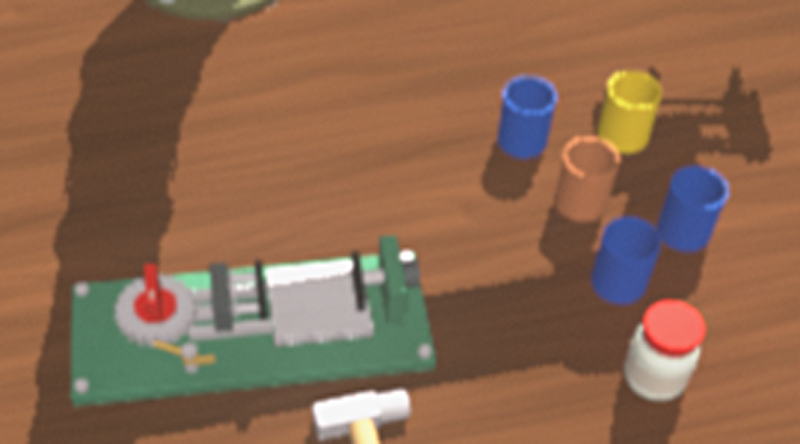

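The crop shows the copper beaker at (588,175), clear of its blue and yellow neighbours. The clamp runs roughly along world y, with the stop end at +y. I'll swing over the clamp, turning the tool so its y axis lies across the clamp, and take a wrist look.

```bash
python3 -m jog '[[[-30,-30,-5,0,0,8,87],[-60,-60,-10,0,0,16,87],[-90,-90,-15,0,0,24,87],[-120,-120,-20,0,0,32,87],[-150,-150,-25,0,0,40,87],[-180,-180,-30,0,0,48,87],[-210,-210,-30,0,0,56,87],[-240,-240,-30,0,0,64,87],[-265,-262,-30,0,0,73,87],[-276,-274,-30,0,0,82,87]]]'
```

```text
time: 1.2
position: [0.3636, 0.2914, 0.2528]
tool_rot: [2.341, 2.095, 0.001]
ft_force: [0.3, 0.6, -0.5]
grip_width: 0.996
grip_force: 0.0
```

```bash
python3 -m jog '[[[-35,26,-8,0,0,0,87],[-70,52,-16,0,0,0,87],[-105,78,-24,0,0,0,87],[-140,104,-32,0,0,0,87],[-175,130,-40,0,0,0,87],[-210,156,-48,0,0,0,87],[-245,182,-56,0,0,0,87],[-280,208,-60,0,0,0,87],[-306,233,-60,0,0,0,87],[-306,233,-60,0,0,0,87]]]'
python3 - <<'E'
from h import *
d=cam("wrist");save(d,"pics/d.png",1.5);np.savez("w1.npz",**{k:d[k] for k in("image","depth","f","cx","cy","R","t")})
print(-d["R"].T@d["t"])
E
```

```text
time: 2.2
position: [0.5642, -0.0388, 0.3124]
tool_rot: [2.336, 2.096, -0.003]
ft_force: [0.5, -1.3, -0.0]
grip_width: 1.003
grip_force: 0.0
[0.57372818 0.04514169 0.47555639]
```

View pics/d.png

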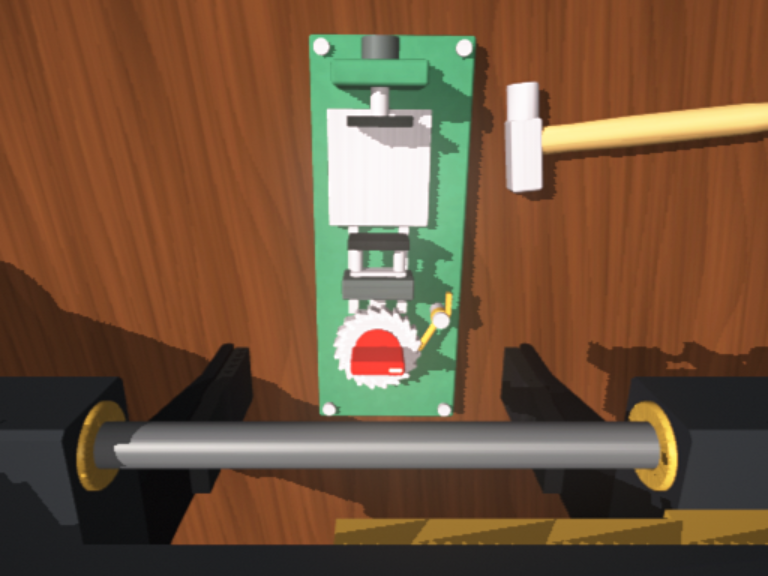

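Wrist view (768 px): bed at (380,168), stop foot at (380,121), jaw pad at (378,241), wheel and knob at (378,348), and the hammer at the right, clear of everything. Now the measurements.

```bash
cat > m.py <<'E'
from h import *
d=dict(np.load("w1.npz"));P=pts(d);hsv=cv2.cvtColor(d["image"],cv2.COLOR_RGB2HSV);ok=d["depth"]>0
H,S,V=[hsv[...,i].astype(int) for i in range(3)];Z=P[...,2]
u=np.mgrid[:384,:512][1];v=np.mgrid[:384,:512][0]
reg=ok&(u>200)&(u<320)&(v<278)
def rect(name,m):
    k,l,st,c=cv2.connectedComponentsWithStats(m.astype(np.uint8));i=1+np.argmax(st[1:,4]);q=P[l==i]
    print(name,c[i].round(),st[i,4],np.array(sum([list(x) if isinstance(x,tuple) else [x] for x in cv2.minAreaRect(q[:,:2].astype(np.float32))],[])).round(4),"z",np.percentile(q[:,2],[5,50,95]).round(4));return q
g=rect("plate",reg&(H>60)&(H<95)&(S>70)&(Z<.024)&(Z>.01))
b=rect("bed",reg&(S<60)&(Z>.025)&(Z<.036)&(v>70)&(v<152))
w=rect("wheel",reg&(S<80)&(Z>.040)&(Z<.050)&(v>200));print(cv2.minEnclosingCircle(w[:,:2].astype(np.float32)))
kt=rect("knobtop",reg&((H<6)|(H>172))&(S>150)&(Z>.078))
dk=reg&(Z>.055)&(Z<.075)&(S<80)
st=rect("stop",dk&(v<100)&(V<110));pd=rect("pad",dk&(v>150)&(v<170)&(V<110))
post=rect("post",reg&(H>60)&(H<95)&(Z>.05))
r=cv2.minAreaRect(b[:,:2].astype(np.float32));a=[x for x in(r[2],r[2]+90,r[2]-90) if 60<x<120][0]
a=np.radians(a);ey=np.array([np.cos(a),np.sin(a)]);ex=np.array([ey[1],-ey[0]])
bed=np.array(r[0])-.014*ey;print("yaw deg",np.degrees(a)-90,"bed",bed)
for n,q in(("plate",g),("bed",b),("wheel",w),("knobtop",kt),("stop",st),("pad",pd),("post",post)):
    e=q[:,:2]-bed;print(n,"x",np.percentile(e@ex,[1,99]).round(4),"y",np.percentile(e@ey,[1,99]).round(4))
E
python3 m.py
```

```text
plate [265. 148.] 12062 [ 5.73000e-01 -6.57000e-02  3.48200e-01  1.34300e-01  8.32161e+01] z [0.0179 0.0193 0.0208]
bed [252. 114.] 4844 [5.71000e-01 3.90000e-03 9.74000e-02 8.51000e-02 8.31805e+01] z [0.0299 0.0314 0.0328]
wheel [251. 228.] 1334 [ 0.5523 -0.1527  0.0777  0.078  66.9374] z [0.0437 0.0458 0.0471]
((0.5525124073028564, -0.15311987698078156), 0.04003965109586716)
knobtop [250. 244.] 333 [ 5.53100e-01 -1.52000e-01  1.24000e-02  4.42000e-02  8.29629e+01] z [0.0793 0.0843 0.0858]
stop [254.  81.] 289 [5.76200e-01 4.29000e-02 7.50000e-03 4.70000e-02 8.37097e+01] z [0.0689 0.0703 0.0716]
pad [252. 162.] 359 [ 5.64800e-01 -5.10000e-02  8.00000e-03  4.83000e-02  8.37613e+01] z [0.0585 0.0698 0.0714]
post [253.  48.] 1292 [5.80800e-01 8.39000e-02 3.40000e-02 6.89000e-02 8.32112e+01] z [0.0688 0.0789 0.0806]
yaw deg -6.819541931152344 bed [ 0.56938109 -0.01000661]
plate x [-0.0561  0.0762] y [-0.2255  0.1174]
bed x [-0.0418  0.0416] y [-0.0326  0.0616]
wheel x [-0.0365  0.0372] y [-0.1806 -0.1063]
knobtop x [-0.0212  0.0227] y [-0.1489 -0.1372]
stop x [-0.0229  0.024 ] y [0.0496 0.0573]
pad x [-0.0236  0.0244] y [-0.0451 -0.0372]
post x [-0.0338  0.0339] y [0.0777 0.1104]
```

Bed point is (0.569, -0.010), yaw -6.8°, knob (0.5526, -0.153), pad face at about -37 mm, stop at about +50 mm. Pinch is therefore near 1.41 rad, so tooth 5 or 6. Now to the beaker at (0.491, 0.311).

```bash
python3 -m jog '[[[35,-11,10,0,0,0.6,87],[75,-25,20,0,0,0.6,87],[115,-39,40,0,0,0.6,87],[155,-52,60,0,0,0.6,87],[195,-66,80,0,0,0.6,87],[235,-80,100,0,0,0.6,87],[275,-93,120,0,0,0.6,87],[310,-105,140,0,0,0.6,87],[339,-114,160,0,0,0.6,87],[339,-114,160,0,0,0.6,87]]]'
python3 - <<'E'
from h import *
d=cam("wrist");cv2.imwrite("pics/e.png",d["image"][:,:,::-1]);P=pts(d);hsv=cv2.cvtColor(d["image"],cv2.COLOR_RGB2HSV)
H,S,V=[hsv[...,i].astype(int) for i in range(3)]
m=(d["depth"]>0)&(H<14)&(S>80)&(V>80)&(P[...,2]>.062)&(P[...,2]<.08)&(np.hypot(P[...,0]-.491,P[...,1]-.311)<.05)
q=P[m];print(m.sum(),cv2.minEnclosingCircle(q[:,:2].astype(np.float32)) if m.sum() else 0)
s=ctrl.get_state();p=s["position"];Rm=R.from_rotvec(s["tool_rot"]).as_matrix();print(p,Rm[:,:2].T.round(3))
print("to beaker mm",(Rm.T@(np.array([.491,.311,.035])-p)*1000).round(1))
E
```

```text
time: 3.25
position: [0.4772, 0.3216, 0.1491]
tool_rot: [-2.327, -2.106, 0.008]
ft_force: [-0.7, -0.1, -0.7]
grip_width: 0.999
grip_force: 0.0
377 ((0.4915311932563782, 0.3120045065879822), 0.02840704284608364)
[0.47951292 0.31879227 0.15064846] [[ 0.103  0.995 -0.002]
 [ 0.995 -0.103 -0.003]]
to beaker mm [ -6.3  12.6 115.6]
```

View pics/e.png

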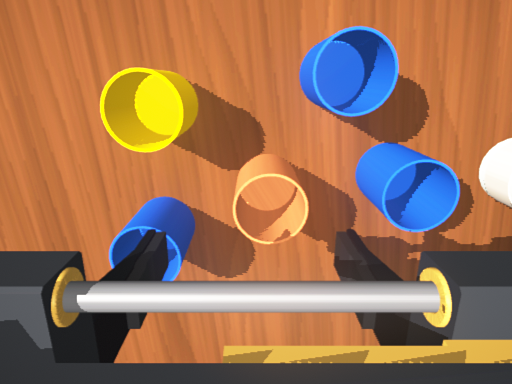

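The beaker's rim is centred at (270,208) px, and the blue cup on the left at (150,240) stays clear of the finger by about 20 mm. I'll go down in two steps.

```bash
python3 -m jog '[[[-4,8,10,0,0,0.5,82],[-6,12,30,0,0,0.9,80],[-6,12,40,0,0,0.9,80],[-6,12,50,0,0,0.9,80],[-6,12,50,0,0,0.9,80],[-6,12,50,0,0,0.9,80]]]'
cat > to.py <<'E'
import sys
from h import *
s=ctrl.get_state();p=s["position"];Rm=R.from_rotvec(s["tool_rot"]).as_matrix()
t=np.array(eval(sys.argv[1]))
print(s["time"],p.round(4),"tool y deg",np.degrees(np.arctan2(Rm[1,1],Rm[0,1])).round(2),"tilt",Rm[:2,2].round(4),"go mm",(Rm.T@(t-p)*1000).round(1),"F",s["ft_force"].round(2),"T",s["torque"].round(3),"grip",s["grip_force"],s["grip_width"]*87)
E
python3 to.py '[.4915,.3115,.035]'
```

```text
time: 3.9
position: [0.4947, 0.3083, 0.1029]
tool_rot: [-2.357, -2.077, -0.001]
ft_force: [-0.0, 0.8, 0.5]
grip_width: 0.914
grip_force: 0.0
3.9 [0.4947 0.3083 0.1029] tool y deg -7.25 tilt [0.0003 0.0003] go mm [ 2.8 -3.6 67.9] F [-0.02  0.84  0.54] T [-0.134  0.058 -0.024] grip 0.0 79.51906811543246
```

```bash
python3 -m jog '[[[3,-3.5,8,0,0,-0.4,80],[3,-3.5,25,0,0,-0.4,80],[3,-3.5,42,0,0,-0.4,80],[3,-3.5,58,0,0,-0.4,80],[3,-3.5,66,0,0,-0.4,80],[3,-3.5,68,0,0,-0.4,80],[3,-3.5,68,0,0,-0.4,50],[3,-3.5,68,0,0,-0.4,50],[3,-3.5,68,0,0,-0.4,50],[3,-3.5,68,0,0,-0.4,50]]]' 10; python3 to.py '[.4915,.3115,.035]'
```

```text
time: 4.9
position: [0.4916, 0.3121, 0.0352]
tool_rot: [-2.35, -2.085, -0.001]
ft_force: [-1.9, 0.9, 1.0]
grip_width: 0.646
grip_force: 0.6
4.9 [0.4916 0.3121 0.0352] tool y deg -6.83 tilt [0.0004 0.0008] go mm [-0.6 -0.   0.2] F [-1.94  0.88  1.04] T [-0.051  0.312  0.018] grip 0.5918437373475172 56.21935351313939
```

```bash
python3 -m jog '[[[0,0,0,0,0,0,48],[0,0,0,0,0,0,48],[0,0,0,0,0,0,48],[0,0,-5,0,0,0,48],[0,0,-20,0,0,0,48],[0,0,-45,0,0,0,48],[0,0,-70,0,0,0,48],[0,0,-95,0,0,0,48],[0,0,-110,0,0,0,48],[0,0,-110,0,0,0,48]]]' 15; python3 to.py '[.5694+.119*.006,-.010+.993*.006,.15]'
```

```text
time: 5.9
position: [0.493, 0.3126, 0.1474]
tool_rot: [2.35, 2.085, 0.008]
ft_force: [-0.2, 0.0, -1.2]
grip_width: 0.637
grip_force: 15.0
5.9 [0.493  0.3126 0.1474] tool y deg -6.84 tilt [0.004  0.0033] go mm [-305.2  114.2   -3.3] F [-0.24  0.05 -1.24] T [-0.033  0.026  0.011] grip 15.00008559320122 55.38139659433611
```

```bash
python3 -m jog '[[[-20,7,-3,0,0,0,48],[-55,20,-3,0,0,0,48],[-95,35,-3,0,0,0,48],[-135,50,-3,0,0,0,48],[-175,66,-3,0,0,0,48],[-215,82,-3,0,0,0,48],[-250,95,-3,0,0,0,48],[-280,106,-3,0,0,0,48],[-300,113,-3,0,0,0,48],[-305,114,-3,0,0,0,48]]]';python3 -m jog '[[[0,0,0,0,0,0,48],[0,0,0,0,0,0,48],[0,0,0,0,0,0,48]]]'; python3 to.py '[.5694+.119*.006,-.010+.993*.006,.066]'
python3 - <<'E'
from h import *
d=cam("side")
cv2.imwrite("pics/f.png",cv2.resize(d["image"][130:290,180:340],(600,600),interpolation=cv2.INTER_CUBIC)[:,:,::-1])
P=pts(d);hsv=cv2.cvtColor(d["image"],cv2.COLOR_RGB2HSV);H,S,V=[hsv[...,i].astype(int) for i in range(3)]
m=(d["depth"]>0)&(H<14)&(S>80)&(V>60)&(P[...,2]>.1)&(np.hypot(P[...,0]-.57,P[...,1]+.004)<.04)
print(m.sum(),np.percentile(P[m],[1,50,99],axis=0).round(4))
E
```

```text
time: 6.9
position: [0.5678, -0.0085, 0.1464]
tool_rot: [2.355, 2.079, -0.004]
ft_force: [-0.7, 0.5, -0.9]
grip_width: 0.637
grip_force: 15.0
time: 7.2
position: [0.5681, -0.0025, 0.1472]
tool_rot: [-2.346, -2.088, -0.0]
ft_force: [-0.5, -0.1, -1.2]
grip_width: 0.641
grip_force: 15.0
7.2 [ 0.5681 -0.0025  0.1472] tool y deg -6.66 tilt [-0.0006  0.0008] go mm [-1.4  2.2 81.2] F [-0.51 -0.05 -1.22] T [-0.138  0.013  0.029] grip 15.000051374081522 55.725704582885065
556 [[ 0.5378 -0.0348  0.1123]
 [ 0.5653 -0.0222  0.1588]
 [ 0.6023  0.0251  0.273 ]]
```

View pics/f.png

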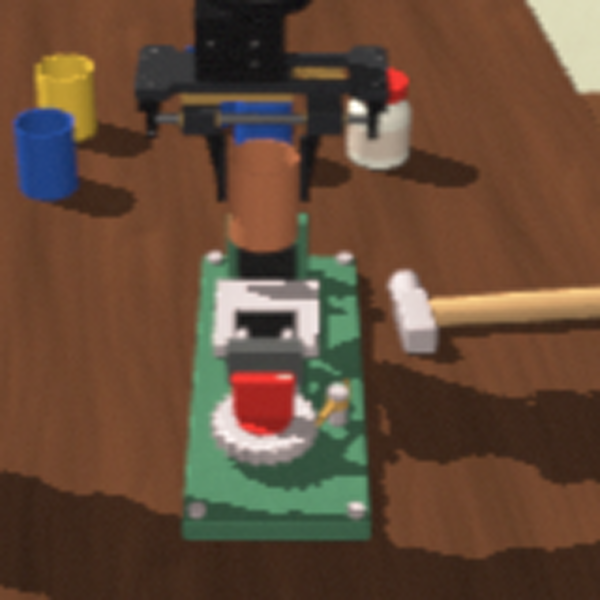

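The beaker is held upright above the bed at crop (265,195), with its underside about 35 mm below the TCP. Lowering it now.

```bash
python3 -m jog '[[[-1.5,2,10,0,0,0,48],[-1.5,2,30,0,0,0,48],[-1.5,2,50,0,0,0,48],[-1.5,2,65,0,0,0,48],[-1.5,2,73,0,0,0,48],[-1.5,2,77,0,0,0,48],[-1.5,2,79,0,0,0,48],[-1.5,2,80.5,0,0,0,48],[-1.5,2,81,0,0,0,48],[-1.5,2,81,0,0,0,48]]]'; python3 to.py '[.5694+.119*.006,-.010+.993*.006,.066]'
```

```text
time: 8.25
position: [0.5706, -0.0063, 0.067]
tool_rot: [2.35, 2.085, 0.001]
ft_force: [0.2, 0.2, -1.2]
grip_width: 0.642
grip_force: 15.0
8.25 [ 0.5706 -0.0063  0.067 ] tool y deg -6.83 tilt [0.0009 0.0003] go mm [ 2.2 -0.7  1. ] F [ 0.23  0.25 -1.18] T [-0.044  0.024 -0.026] grip 15.000015730038285 55.84196145306458
```

```bash
python3 -m jog '[[[1,0,0.6,0,0,0,48],[2,0,1.2,0,0,0,48],[2,0,1.8,0,0,0,48],[2,0,1.8,0,0,0,48]]]'; python3 to.py '[.5694+.119*.006,-.010+.993*.006,.065]'
```

```text
time: 8.65
position: [0.5706, -0.004, 0.0652]
tool_rot: [-2.349, -2.085, -0.001]
ft_force: [-1.1, 2.0, 1.5]
grip_width: 0.637
grip_force: 15.0
8.65 [ 0.5706 -0.004   0.0652] tool y deg -6.81 tilt [0.0003 0.0006] go mm [-0.1 -0.5  0.2] F [-1.13  2.01  1.52] T [0.076 0.347 0.026] grip 15.000011147931218 55.40931704452984
```

Contact on the bed: fz rose by about 2.7 N. Opening slowly, then lifting.

```bash
python3 -m jog '[[[0,0,0,0,0,0,62],[0,0,0,0,0,0,75],[0,0,0,0,0,0,84],[0,0,0,0,0,0,84],[0,0,-10,0,0,0,84],[0,0,-30,0,0,0,84],[0,0,-60,0,0,0,84],[0,0,-95,0,0,0,84],[0,0,-130,0,0,0,84],[0,0,-150,0,0,0,84]]]'
python3 -m jog '[[[0,0,-20,0,0,0,84],[0,0,-60,0,0,0,84],[0,0,-85,0,0,0,84],[0,0,-90,0,0,0,84],[0,0,-90,0,0,0,84],[0,0,-90,0,0,0,84]]]'
python3 - <<'E'
from h import *
d=cam("wrist");cv2.imwrite("pics/g.png",d["image"][:,:,::-1])
np.savez("w2.npz",**{k:d[k] for k in("image","depth","f","cx","cy","R","t")})
P=pts(d);hsv=cv2.cvtColor(d["image"],cv2.COLOR_RGB2HSV);H,S,V=[hsv[...,i].astype(int) for i in range(3)]
m=(d["depth"]>0)&(H<14)&(S>80)&(V>80)&(P[...,2]>.093)&(P[...,2]<.108)&(np.hypot(P[...,0]-.57,P[...,1]+.004)<.05)
c,r=cv2.minEnclosingCircle(P[m][:,:2].astype(np.float32));e=np.array(c)-[.5694,-.010]
print(m.sum(),c,r,"bed frame",e@[.993,-.119],e@[.119,.993],np.percentile(P[m][:,2],[5,95]))
E
python3 to.py '[.5526,-.1532,.062]'
```

```text
time: 9.65
position: [0.5717, -0.0047, 0.2187]
tool_rot: [2.348, 2.083, 0.007]
ft_force: [0.1, -0.7, 0.1]
grip_width: 0.966
grip_force: 0.0
time: 10.25
position: [0.5698, -0.0044, 0.3037]
tool_rot: [-2.349, -2.084, 0.002]
ft_force: [-0.2, -0.2, -1.0]
grip_width: 0.961
grip_force: 0.0
112 (0.5706567764282227, -0.003912311978638172) 0.028147017583251 bed frame 0.0005235441186830231 0.006194630600170789 [0.09324194 0.10072612]
10.3 [ 0.5697 -0.0043  0.3033] tool y deg -6.83 tilt [-0.0024 -0.0002] go mm [-149.7    1.3  241.4] F [0.88 0.41 0.05] T [-0.101  0.073 -0.004] grip 0.0 83.96677111981732
```

View pics/g.png

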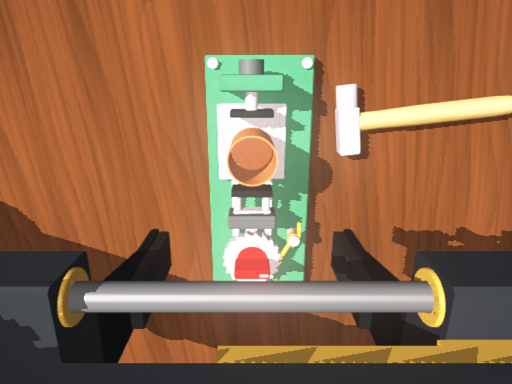

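The beaker stands on the bed at (+0.5, +6) mm in the bed frame, let go; in the picture it is at (252,157), between pad and foot. Next the knob: turn −90° about tool z so that the fingers close across the bar. That leaves the whole clockwise turn within joint 7's range.

```bash
python3 -m jog '[[[-15,0,5,0,0,-8,70],[-35,0,15,0,0,-16,60],[-55,0,25,0,0,-24,50],[-75,0,35,0,0,-32,44],[-95,0,50,0,0,-40,44],[-115,0,65,0,0,-48,44],[-130,1,80,0,0,-56,44],[-140,1,90,0,0,-64,44],[-150,1,100,0,0,-72,44],[-150,1,100,0,0,-80,44]]]'
python3 -m jog '[[[0,0,10,0,0,-8,44],[0,0,20,0,0,-10,44],[0,0,30,0,0,-10,44],[0,0,30,0,0,-10,44],[0,0,30,0,0,-10,44]]]'
python3 to.py '[.5526,-.1532,.052]'; python3 -c "
from h import *
print(ctrl.get_state()['joint_positions'].round(2))"
```

```text
time: 11.3
position: [0.5512, -0.155, 0.2017]
tool_rot: [-0.455, -3.103, 0.002]
ft_force: [-0.5, 0.2, -0.1]
grip_width: 0.504
grip_force: 0.0
time: 11.8
position: [0.5532, -0.1533, 0.1742]
tool_rot: [-0.188, -3.135, 0.0]
ft_force: [1.3, 1.1, -0.4]
grip_width: 0.51
grip_force: 0.0
11.8 [ 0.5532 -0.1533  0.1742] tool y deg 83.13 tilt [-0.0012  0.0001] go mm [4.000e-01 1.000e-01 1.222e+02] F [ 1.29  1.13 -0.43] T [-0.056 -0.048  0.004] grip 0.0 44.33521811051385
[-0.31  0.21  0.61  1.73 -0.13  1.24  1.78]
```

```bash
python3 -m jog '[[[0,0,20,0,0,0,44],[0,0,50,0,0,0,44],[0,0,75,0,0,0,44],[0,0,95,0,0,0,44],[0,0,108,0,0,0,44],[0,0,117,0,0,0,44],[0,0,121,0,0,0,44],[0,0,122,0,0,0,44],[0,0,122,0,0,0,44]]]'; python3 to.py '[.5526,-.1532,.052]'
```

```text
time: 12.7
position: [0.5542, -0.1536, 0.0535]
tool_rot: [0.187, 3.135, 0.0]
ft_force: [0.1, 0.2, 0.1]
grip_width: 0.506
grip_force: 0.0
12.7 [ 0.5542 -0.1536  0.0535] tool y deg 83.16 tilt [ 0.0013 -0.0001] go mm [1.6 0.2 1.5] F [0.14 0.16 0.15] T [0.074 0.08  0.014] grip 0.0 44.031831111556585
```

```bash
python3 -m jog '[[[1.5,0,1,0,0,0,30],[1.5,0,1,0,0,0,20],[1.5,0,1,0,0,0,8],[1.5,0,1,0,0,0,8],[1.5,0,1,0,0,0,8],[1.5,0,1,0,0,0,8],[1.5,0,1,0,0,0,8],[1.5,0,1,0,0,0,8]]]' 40; python3 to.py '[.5526,-.1532,.052]'
```

```text
time: 13.5
position: [0.5522, -0.1538, 0.0519]
tool_rot: [0.188, 3.136, -0.001]
ft_force: [-0.2, -1.8, 1.4]
grip_width: 0.147
grip_force: 40.0
13.5 [ 0.5522 -0.1538  0.0519] tool y deg 83.15 tilt [ 0.0003 -0.0006] go mm [-0.4  0.7 -0.1] F [-0.21 -1.85  1.42] T [-0.45   0.072  0.022] grip 40.0002024974674 12.749144702956293
```

Gripped (12.75 mm). Turning clockwise in stages and watching the torque about z.

```bash
python3 -m jog '[[[0,0,0,0,0,4,8],[0,0,0,0,0,8,8],[0,0,0,0,0,12,8],[0,0,0,0,0,16,8],[0,0,0,0,0,20,8],[0,0,0,0,0,24,8],[0,0,0,0,0,28,8],[0,0,0,0,0,32,8],[0,0,0,0,0,36,8],[0,0,0,0,0,40,8]]]'; python3 to.py '[.5526,-.1532,.052]'; python3 -m jog '[[[0,0,0,0,0,3,8],[0,0,0,0,0,6,8],[0,0,0,0,0,9,8],[0,0,0,0,0,12,8],[0,0,0,0,0,15,8],[0,0,0,0,0,18,8],[0,0,0,0,0,20,8],[0,0,0,0,0,20,8]]]'; python3 to.py '[.5526,-.1532,.052]'
```

```text
time: 14.5
position: [0.5523, -0.1536, 0.0519]
tool_rot: [1.252, 2.881, -0.0]
ft_force: [-0.6, -1.9, 1.0]
grip_width: 0.147
grip_force: 40.0
14.5 [ 0.5523 -0.1536  0.0519] tool y deg 43.0 tilt [ 0.0005 -0.0004] go mm [ 0.1  0.5 -0.1] F [-0.57 -1.94  1.  ] T [-0.438  0.024  0.083] grip 39.99817382544279 12.776756331333283
time: 15.3
position: [0.5524, -0.1535, 0.0519]
tool_rot: [1.73, 2.622, -0.0]
ft_force: [-0.0, -1.8, 0.1]
grip_width: 0.146
grip_force: 40.0
15.3 [ 0.5524 -0.1535  0.0519] tool y deg 23.16 tilt [ 0.0006 -0.0005] go mm [ 0.2  0.3 -0.1] F [-0.   -1.82  0.14] T [-0.457 -0.053 -0.035] grip 40.000765174627304 12.695806337909328
```

```bash
python3 -m jog '[[[0,0,0,0,0,3,8],[0,0,0,0,0,6,8],[0,0,0,0,0,9,8],[0,0,0,0,0,12,8],[0,0,0,0,0,15,8],[0,0,0,0,0,17,8],[0,0,0,0,0,17,8]]]'; python3 to.py '[.5526,-.1532,.052]'
python3 -m jog '[[[0,0,0,0,0,2,8],[0,0,0,0,0,4,8],[0,0,0,0,0,4,8],[0,0,0,0,0,4,8]]]'; python3 to.py '[.5526,-.1532,.052]';python3 to.py '[.5526,-.1532,.052]'
```

```text
time: 16.0
position: [0.5525, -0.1535, 0.0519]
tool_rot: [2.097, 2.338, 0.0]
ft_force: [0.8, -2.5, 0.7]
grip_width: 0.15
grip_force: 40.0
16.0 [ 0.5525 -0.1535  0.0519] tool y deg 6.21 tilt [ 0.0009 -0.0005] go mm [ 0.3  0.1 -0.1] F [ 0.83 -2.54  0.7 ] T [-0.552 -0.128  0.054] grip 40.00051190145314 13.008493300583366
time: 16.4
position: [0.5525, -0.1535, 0.0519]
tool_rot: [2.177, 2.264, 0.001]
ft_force: [1.9, -2.7, 0.2]
grip_width: 0.145
grip_force: 40.0
16.4 [ 0.5525 -0.1535  0.0519] tool y deg 2.26 tilt [ 0.001  -0.0004] go mm [ 0.3  0.1 -0.1] F [ 1.87 -2.71  0.16] T [-0.676 -0.273  0.084] grip 40.0000574067235 12.640246034291637
16.4 [ 0.5525 -0.1535  0.0519] tool y deg 2.26 tilt [ 0.001  -0.0004] go mm [ 0.3  0.1 -0.1] F [ 1.87 -2.71  0.16] T [-0.676 -0.273  0.084] grip 40.0000574067235 12.640246034291637
```

```bash
python3 -m jog '[[[0,0,0,0,0,2,8],[0,0,0,0,0,4,8],[0,0,0,0,0,6,8],[0,0,0,0,0,6,8]]]'; python3 to.py '[.5526,-.1532,.052]'
python3 -m jog '[[[0,0,0,0,0,2,8],[0,0,0,0,0,4,8],[0,0,0,0,0,6,8],[0,0,0,0,0,8,8],[0,0,0,0,0,9,8],[0,0,0,0,0,9,8],[0,0,0,0,0,9,8]]]'; python3 to.py '[.5526,-.1532,.052]'
python3 - <<'E'
from h import *
from bench import ctrl
d=cam("wrist");cv2.imwrite("pics/x.png",d["image"][:,:,::-1])
E
```

```text
time: 16.8
position: [0.5526, -0.1535, 0.0519]
tool_rot: [2.293, 2.146, 0.001]
ft_force: [2.8, -2.5, 0.7]
grip_width: 0.143
grip_force: 40.0
16.8 [ 0.5526 -0.1535  0.0519] tool y deg -3.77 tilt [ 0.001  -0.0005] go mm [ 0.3  0.  -0.1] F [ 2.75 -2.53  0.73] T [-0.678 -0.358 -0.   ] grip 40.00044903717935 12.434175313632513
time: 17.5
position: [0.5526, -0.1535, 0.0519]
tool_rot: [2.454, 1.96, 0.001]
ft_force: [4.0, -3.3, -0.7]
grip_width: 0.149
grip_force: 40.0
17.5 [ 0.5526 -0.1535  0.0519] tool y deg -12.76 tilt [ 0.001  -0.0005] go mm [ 0.3 -0.  -0.1] F [ 4.04 -3.31 -0.75] T [-0.807 -0.63   0.199] grip 39.999881722033024 12.9344733696151
```

Torque is rising, about 0.2 N m at 1.67 rad, so the beaker is pinched. I'll average readings to tell whether tooth 5 already holds at least 5 N.

```bash
cat > av.py <<'E'
from h import *
T=[];J=[];a=[]
for i in range(12):
    ctrl.get_image("wrist");s=ctrl.get_state();T.append(s["torque"][2]);J.append(s["joint_torque"][6]);Rm=R.from_rotvec(s["tool_rot"]).as_matrix();a.append(np.degrees(np.arctan2(Rm[1,1],Rm[0,1])))
print(s["time"],"turned",np.radians(83.15-np.mean(a)).round(4),"Tz",np.mean(T).round(4),np.std(T).round(4),"J7",np.mean(J).round(4),np.std(J).round(4))
E
python3 av.py; python3 -m jog '[[[0,0,0,0,0,-1.5,8],[0,0,0,0,0,-3,8],[0,0,0,0,0,-3,8]]]' >/dev/null; python3 av.py;  python3 -m jog '[[[0,0,0,0,0,1.5,8],[0,0,0,0,0,3,8],[0,0,0,0,0,3,8]]]' >/dev/null; python3 av.py
```

```text
18.15 turned 1.6747 Tz 0.1909 0.0285 J7 -0.1752 0.003
19.05 turned 1.6225 Tz 0.161 0.0293 J7 -0.1506 0.0097
19.95 turned 1.6749 Tz 0.1429 0.0389 J7 -0.1493 0.0096
```

Torque (about 7 N at 1.675 rad, so about 4.3 N at tooth 5) and the camera geometry agree: tooth 5 is below 5 N, and tooth 6 gives about 12.6 N. Going one more tooth to 1.96 rad, with a peak of about 15 N.

```bash
python3 -m jog '[[[0,0,0,0,0,2,8],[0,0,0,0,0,4,8],[0,0,0,0,0,6,8],[0,0,0,0,0,8,8],[0,0,0,0,0,8,8]]]' >/dev/null; python3 av.py;  python3 -m jog '[[[0,0,0,0,0,2,8],[0,0,0,0,0,4,8],[0,0,0,0,0,6,8],[0,0,0,0,0,7.5,8],[0,0,0,0,0,8.5,8],[0,0,0,0,0,8.5,8]]]' >/dev/null; python3 av.py
```

```text
21.05 turned 1.8143 Tz 0.1935 0.0251 J7 -0.1998 0.0123
22.25 turned 1.9623 Tz 0.3008 0.0267 J7 -0.3164 0.0064
```

Reading fits about 11.5 N at tooth 6. A touch more to be sure of the click, then I'll ease back onto the tooth and see if it takes the load.

```bash
python3 -m jog '[[[0,0,0,0,0,1.3,8],[0,0,0,0,0,1.3,8],[0,0,0,0,0,0,8],[0,0,0,0,0,-2,8],[0,0,0,0,0,-4,8],[0,0,0,0,0,-5,8],[0,0,0,0,0,-5,8]]]' >/dev/null; python3 av.py
```

```text
23.55 turned 1.8754 Tz 0.1973 0.0223 J7 -0.1923 0.0064
```

```bash
python3 -m jog '[[[0,0,0,0,0,-1,8],[0,0,0,0,0,-1,8],[0,0,0,0,0,-1,20],[0,0,0,0,0,-1,40],[0,0,0,0,0,-1,44],[0,0,0,0,0,-1,44],[0,0,0,0,0,-1,44],[0,0,-10,0,0,-1,44],[0,0,-40,0,0,-1,44],[0,0,-80,0,0,-1,44]]]'
python3 -m jog '[[[0,0,-30,0,0,0,44],[0,0,-75,0,0,0,60],[0,0,-120,0,0,0,84],[0,0,-160,0,0,0,84],[0,0,-170,0,0,0,84],[0,0,-170,0,0,0,84],[0,0,-170,0,0,0,84]]]'
python3 - <<'E'
from h import *
d=cam("wrist");save(d,"pics/i.png",1.5)
np.savez("w3.npz",**{k:d[k] for k in("image","depth","f","cx","cy","R","t")})
P=pts(d);hsv=cv2.cvtColor(d["image"],cv2.COLOR_RGB2HSV);H,S,V=[hsv[...,i].astype(int) for i in range(3)];ok=d["depth"]>0
E=P[...,:2]-[.5694,-.010];X=E@[.993,-.119];Y=E@[.119,.993]
m=ok&(H<14)&(S>80)&(V>60)&(P[...,2]>.094)&(P[...,2]<.108)&(np.hypot(X,Y-.015)<.06)
c,r=cv2.minEnclosingCircle(np.stack([X[m],Y[m]],-1).astype(np.float32));print("beaker bedframe",c,r)
k=ok&((H<6)|(H>172))&(S>150)&(P[...,2]>.078)&(P[...,2]<.095)&(np.hypot(X,Y+.145)<.04)
rc=cv2.minAreaRect(np.stack([X[k],Y[k]],-1).astype(np.float32));print("knob",k.sum(),rc)
q=ok&(S<80)&(V<110)&(P[...,2]>.055)&(P[...,2]<.08)&(abs(X)<.02)&(Y>-.12)&(Y<.07)
h,e=np.histogram(Y[q],np.arange(-.12,.07,.003));print([(round(b*1000),int(n)) for n,b in zip(h,e) if n>5])
E
```

```text
time: 24.55
position: [0.5507, -0.1529, 0.1318]
tool_rot: [-2.623, -1.725, 0.005]
ft_force: [0.8, 0.4, 0.5]
grip_width: 0.506
grip_force: 0.0
time: 25.25
position: [0.5515, -0.153, 0.3007]
tool_rot: [-2.624, -1.726, 0.001]
ft_force: [-0.2, -0.0, -0.1]
grip_width: 0.932
grip_force: 0.0
beaker bedframe (-0.0004037125036120415, 0.016402019187808037) 0.026588646695017815
knob 55 ((-0.002477823058143258, -0.1540285050868988), (0.01969783753156662, 0.011326313018798828), 73.67747497558594)
[(-15, 142), (-12, 120), (-9, 87)]
```

View pics/i.png

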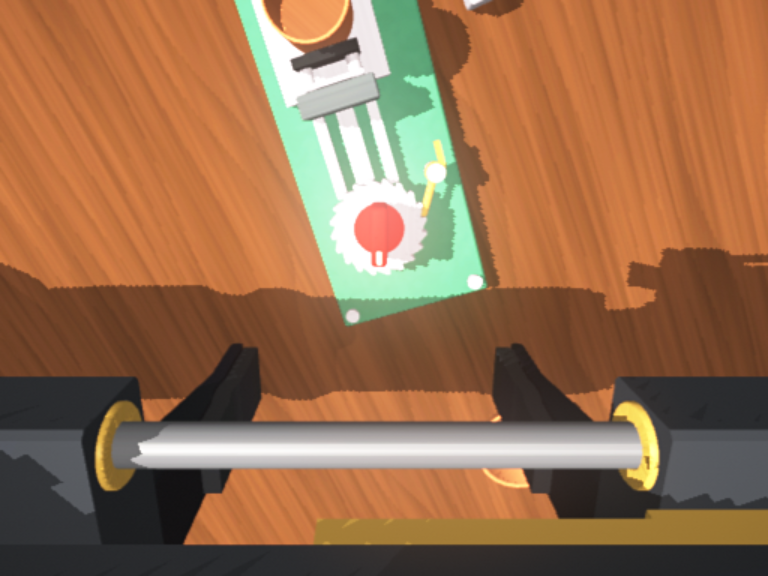

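The view shows the beaker at the top edge (305,10) against the pad (325,52), the carriage at (340,95) and the knob at (378,230), let go. I'll compute the carriage and pad travel from the two wrist pictures to confirm the tooth and the hold.

Run:
```python
from h import *
for n in("w1","w3"):
    d=dict(np.load(n+".npz"));P=pts(d);hsv=cv2.cvtColor(d["image"],cv2.COLOR_RGB2HSV);S=hsv[...,1]
    E=P[...,:2]-[.5694,-.010];X=E@[.9929,-.1187];Y=E@[.1187,.9929];Z=P[...,2]
    q=(d["depth"]>0)&(S<110)&(Z>.050)&(Z<.078)&(abs(X)<.022)&(Y>-.103)&(Y<.03)
    k,l,st,c=cv2.connectedComponentsWithStats(q.astype(np.uint8))
    for i in range(1,k):
        if st[i,4]>60: print(n,c[i].round(),st[i,4],"y mm",(np.percentile(Y[l==i],[2,50,98])*1000).round(1),"z",np.percentile(Z[l==i],[5,50,95]).round(4))
```

```text
w1 [251. 179.] 1287 y mm [-87.9 -67.  -37.4] z [0.0546 0.0666 0.0707]
w3 [221.  53.] 1507 y mm [-48.1 -28.8  -6.9] z [0.0564 0.0671 0.0709]
```

Carriage travel is about 40 mm (tooth 6; tooth 5 would be 34.6) and pad travel about 30.5 mm. That is roughly 9–11 mm of spring, or about 11–13 N. The hand is clear, so I'm handing in.

```bash
python3 -c "
from bench import ctrl
print(ctrl.close_job())"
```

```text
the job is handed in; nothing more can be done
None
```

The job is handed in: by my measurements the copper beaker stands clamped on the bed at tooth 6 with about 11–13 N of hold. Tooth 5 would have held only about 4 N. The hand is clear and nothing else on the bench was touched; the hand-in gave no verdict.

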